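# Angle the loaded cigar mould past the cutter into its bay

## Robot

A 6-joint arm with a two-finger parallel gripper is mounted at the origin on the work surface. World frame = base frame: x ahead of the robot, y to its left, z up, the work surface at z = 0. Lengths are in m, angles in degrees, forces in N, time in s.
With the tool pointing down it reaches from about 0.25 to 0.725 m from the base axis. Payload 9.7 kg.
Tool frame: the origin (TCP) lies midway between the tips of the shut fingers; the grasp point (between the pads) lies 19 mm behind it (ctrl.pinch_z is the distance from the TCP to the grasp point, in m); z points along the fingers, y is the direction in which the jaws open and shut (so a half turn about z gives the same grasp; the last joint's range is limited). The gripper opens to 85 mm and grips with 20 to 120 N. Pads are 22 mm wide; open, the fingers measure 114 mm over their backs; the gripper's body (76 mm by 85 mm) begins 54 mm behind the grasp point. The pads swing forward as they close: fully open they stand 13 mm farther back than shut.
Start: joints at [66.177, 4.979, 10.078, 95.1, 0, 90], TCP at [0.222, 0.503, 0.231] pointing down, gripper open.
Joint ranges: [-179.16, 179.16], [-48.56, 103.87], [-65.8, 70.77], [-126.05, 130.52], [-82.76, 87.17], [-180, 180]. Speed limits (degrees/s): [127.2, 127.2, 147.25, 180, 180, 180].

## Interface

Orientations are given as [roll, pitch, yaw] about the fixed x, y, z axes, in that order (R = Rz(yaw) Ry(pitch) Rx(roll)).
In Python, from station import readout, eyes, ctrl gives the robot as it stands.
- The arm moves only by the tool arm_command, never from a script. Its argument "commands" is a list of rows, each a list of 3 entries, a list of its own where there are three numbers: the shift along the world's x, y, z in mm, then the turn, a rotation vector about the world's x, y, z in degrees, then the opening, from -1 (shut) to 1 (fully open). A call has 1 to 20 rows; each row shifts and turns the commanded pose from where the row before left it; what a row does not reach is not made up. A row lasts 1/8 s, in which the tool goes at most 62.5 mm and 10.7 degrees, less where a joint would pass 70% of its speed; a pose out of reach is approached as far as the arm can. A call is refused whole if a number of a shift passes 62.5 or a number of a turn 10.7, either way. A call with a gripper value outside its range is refused whole. The fingers move at their own pace and stop on an object; "grip_force" is the grip in N (left out, the last holds). Time passes only in rows, so rows that do not move let the fingers close. It gives the time, the measured TCP pose, the force and the opening at its end, in the units of the state.
- readout.sense(): the state, without advancing time (a new reading comes with each control period).
- eyes.grab_frame(name): name is "side" or "top"; returns the picture (384x512x3 uint8, blue, green, red); there is no depth.
- eyes.camera_info(name): a dict with "vertical_fov" (degrees; the focal length in pixels is half the picture's height over the tangent of half this angle, whatever the lens; pixels are square), "cx", "cy" (the principal point, pixels), "R" (3x3) and "t" (3): a world point X has camera coordinates R X + t. Camera axes: x right, y down, z forward; pixel columns grow to the right and rows downward; lengths in m; the calibration is good to about 2 mm. A picture is of the moment at which its call begins. camera_info takes no time and is no camera call.
- ctrl.sign_off(): hands the job in, once; it reports no verdict.
The state is a dict: "t": time; "joint_pos": joint angles; "dq": joint speeds; "tau": joint torques, N m; "ee_pos": TCP position; "orientation": TCP orientation; "wrist_force": force on the tool from outside, world axes, zero at the start; "torque": the same for the moment, N m; "gripper_width": finger opening in m.
Only numpy, scipy, OpenCV 4.12 (cv2) and the standard library are available. Lean on these libraries where they do the work, as an engineer would, in place of code of your own. Each camera call takes 0.05 s, during which the arm holds its last target.

## Task

Put the loaded cigar mould away in its bay at the back of the bench: with the fingertips, push one end and then the other to angle it in behind the foot of the brass cutter, until it lies between the two inner dividers, flat against the back board along its whole length. Slide it gently on the bench, without gripping, lifting or tipping it, do not shove the cutter, and leave everything else on the bench where it is.

Things in the scene. Friction and masses are not known exactly. Their poses are not given: they have to be found in the camera images.
- mould: The loaded lower half of a beech cigar mould: flat block 76 mm wide (x), 330 mm long (y), 30 mm high, twelve brown bunches fast in grooves across it (tops at 37 mm). About 0.55 kg, loose, wood friction. Origin: centre of the underside, z up. Its +x long side faces the back board, its +y end is nearer the cutter. It starts in front of the bay, wholly to the right of the cutter's foot.
- rear_left (a point): Corner of the mould farthest from the robot at its +y (left) end: 38 mm in x, +165 mm in y from the mould's centre, 15 mm up.
- rear_right (a point): Corner of the mould farthest from the robot at its -y (right) end: 38 mm in x, -165 mm in y from the mould's centre, 15 mm up.
- bay: Fixed wooden bay, 42 mm high: back board (18 x 672 mm) with four 12 mm dividers standing out from it to x = -80 mm, centred at y = +194, -194 (inner; 376 mm clear between, the mould's place), +330 and -330 mm. Origin: bench height, on the board's front face that the mould must lie against, midway between the inner dividers; x away from the robot, y left along the board, z up.
- cutter: Brass cigar cutter fixed in front of the bay's left half. Origin: centre of its round foot, at bench height. Foot 72 mm across, 5 mm at the rim, rising to a post 22 mm thick, 112 mm high. From 110 mm up a bed 65 mm wide runs from 35 mm right of the post (-y) to 195 mm left (+y), with a lever there up to 305 mm. Foot rim to back board: 131 to 141 mm.
- cigar_box: Bystander: open cedar box of cigars, 150 x 215 x 62 mm, on the right. Origin: centre of the underside.
- gum_pot: Bystander: amber jar with brass cap, 60 mm across, 65 mm high, in one of the outer compartments. Origin: centre of the underside.
- band_dish: Bystander: white bowl, 84 mm across, 35 mm high, in the other outer compartment. Origin: centre of the underside.
- chaveta: Bystander: flat steel cutting blade, 105 x 55 x 7 mm, lying on the rolling board at the left. Origin: centre of the underside.
- mister: Bystander: clear spray bottle with black head, 66 mm across, 155 mm high, to the right of the bay. Origin: centre of the underside.
- ring_gauge: Bystander: flat wooden gauge with five black rounds, 60 x 140 x 12 mm, in front on the left. Origin: centre of the underside.

How it is judged:
By the outcome, as a careful person would: the job done as asked, in the order asked, and still so for the second after the job is handed in, with the robot touching nothing.
It also fails if it takes over 72 s, if anything falls off the work surface, if the arm or the gripper's body presses on something with over 40 N, if the wrist force passes 120 N, or if a joint passes its speed limit or range.

## Working session

There is one attempt and no reset: what is moved stays moved. The work goes in short steps, Python scripts to look and compute and a tool call to move; the robot and the scene stay as the last step left them, time stands still between calls to the robot, and variables do not carry over. Pictures are saved under pics/ and viewed, and the job is handed in when it is done.

Besides the shell and the picture viewer there is one more tool, called after "Emit:" in YAML: its name, and indented under it one key for each argument. arm_command: Moves the arm, as the interface text tells. Its arguments: {"type":"object","properties":{"commands":{"type":"array","items":{"type":"array"}},"grip_force":{"type":"number"}},"required":["commands"]}

```bash
mkdir -p pics; ls; python3 - <<'E'
from station import readout, eyes, ctrl
import cv2
print(readout.sense())
for n in("side","top"):
    cv2.imwrite(f"pics/{n}0.png",eyes.grab_frame(n)); print(n,eyes.camera_info(n))
E
```

```text
pics
{'t': 0.0, 'joint_pos': array([ 6.61756680e+01,  5.01014053e+00,  1.00344181e+01,  9.50995079e+01,
       -8.30932407e-04,  9.00010880e+01]), 'dq': array([-0.11391339,  0.06447756,  0.03070322,  0.03477505,  0.06173814,
       -0.07152735]), 'tau': array([-2.00036018e-03, -5.20387530e+01,  4.64803183e+01,  1.61991088e-02,
        1.48387363e-05,  1.43624845e-05]), 'ee_pos': array([0.2220743 , 0.50292104, 0.23059195]), 'orientation': array([-1.79924770e+02,  8.32360265e-04,  1.56174581e+02]), 'wrist_force': array([-0.70105502, -0.27094108, -0.26176369]), 'torque': array([ 0.00339148,  0.07692441, -0.06134655]), 'gripper_width': 0.08560477246658532}
side {'vertical_fov': 45.7173332760082, 'cx': 260.0342333400192, 'cy': 185.90734261882824, 'R': array([[ 0.8586831 , -0.51250581,  0.00106396],
       [-0.3857052 , -0.64759797, -0.65715171],
       [ 0.33748309,  0.56387469, -0.75375759]]), 't': array([-0.45270323,  0.24936409,  1.48386513])}
top {'vertical_fov': 55.76506760533873, 'cx': 248.87250922204979, 'cy': 193.8239785874286, 'R': array([[-0.02010816, -0.99963204,  0.01820541],
       [-0.99712315,  0.01872001, -0.07345052],
       [ 0.07308269, -0.01962999, -0.99713268]]), 't': array([0.01079207, 0.52238089, 1.48315791])}
```

View pics/top0.png

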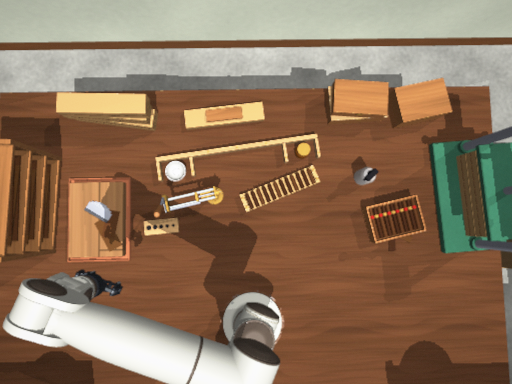

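View pics/side0.png

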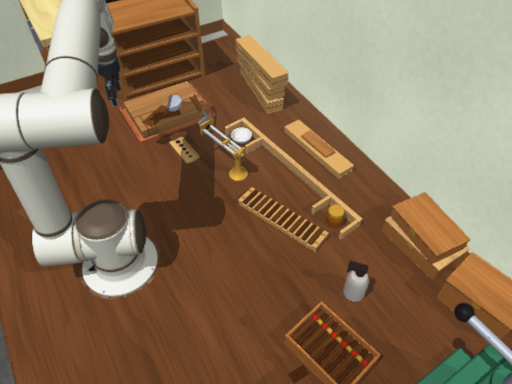

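```bash
python3 - <<'E'
import cv2
a=cv2.imread("pics/top0.png")[120:250,140:340]; cv2.imwrite("pics/top0z.png",cv2.resize(a,None,fx=4,fy=4,interpolation=cv2.INTER_CUBIC))
a=cv2.imread("pics/side0.png")[100:260,190:370]; cv2.imwrite("pics/side0z.png",cv2.resize(a,None,fx=3.7,fy=3.7,interpolation=cv2.INTER_CUBIC))
E
```

```text
(no output)
```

View pics/top0z.png

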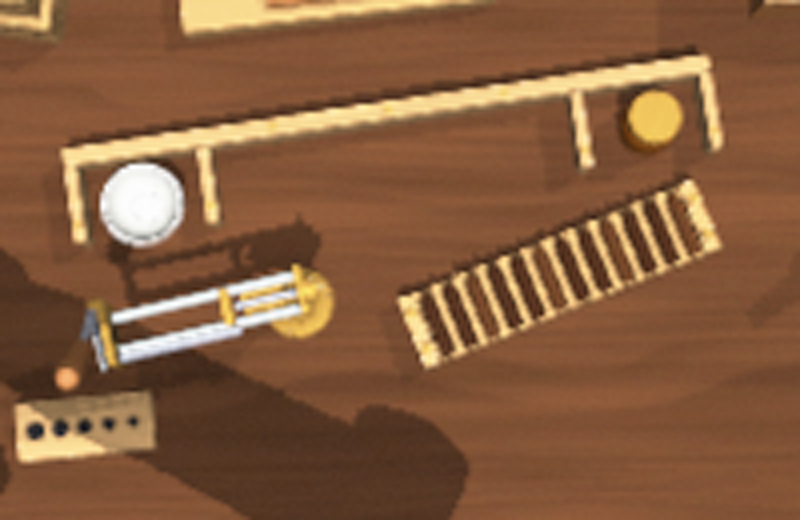

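View pics/side0z.png

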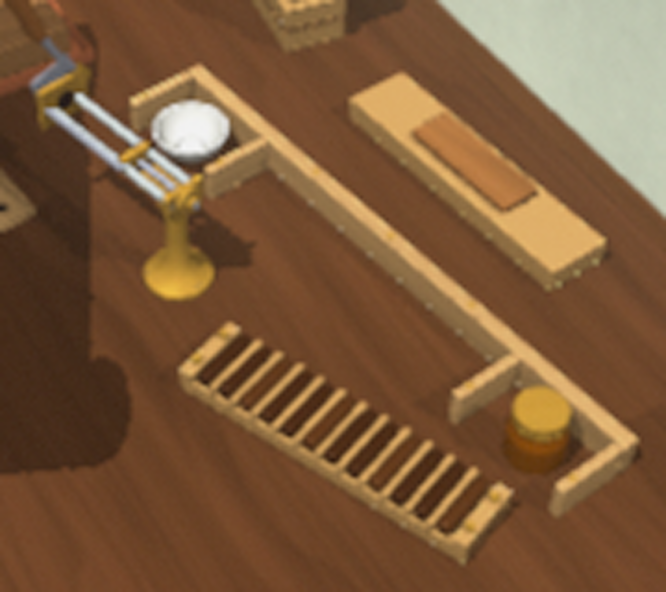

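```bash
cat > h.py <<'E'
import numpy as np, cv2
from station import readout, eyes, ctrl
def ray(n,uv,z):
    c=eyes.camera_info(n); f=192/np.tan(np.radians(c["vertical_fov"]/2))
    uv=np.atleast_2d(uv).astype(float)
    d=np.c_[(uv[:,0]-c["cx"])/f,(uv[:,1]-c["cy"])/f,np.ones(len(uv))]@c["R"]
    o=-c["R"].T@c["t"]; z=np.broadcast_to(z,len(uv))
    return (o+d*((z-o[2])/d[:,2])[:,None])[:,:2]
def proj(n,X):
    c=eyes.camera_info(n); f=192/np.tan(np.radians(c["vertical_fov"]/2))
    q=np.atleast_2d(X)@c["R"].T+c["t"]; return np.c_[q[:,0]/q[:,2]*f+c["cx"],q[:,1]/q[:,2]*f+c["cy"]]
def light(img,roi,s=4,thr=(130,)):
    x0,y0,x1,y1=roi
    a=cv2.resize(img[y0:y1,x0:x1],None,fx=s,fy=s,interpolation=cv2.INTER_CUBIC)
    m=((a[...,1]>thr[0])&(a[...,2]>150)).astype(np.uint8)*255
    return a,m
def up2px(p,roi,s=4): return (np.asarray(p,float)+.5)/s-.5+np.array(roi[:2])
E
python3 - <<'E'
from h import *
img=cv2.imread("pics/top0.png"); roi=(140,120,340,250)
a,m=light(img,roi); cv2.imwrite("pics/m.png",m)
m2=cv2.morphologyEx(m,cv2.MORPH_CLOSE,np.ones((25,25)))
n,l,st,ce=cv2.connectedComponentsWithStats(m2)
for i in range(1,n):
    if st[i,4]<400: continue
    print(i,st[i],ce[i])
    yy,xx=np.nonzero((l==i))
    for z in(.03,.042):
        P=ray("top",up2px(np.c_[xx,yy],roi),z)
        r=cv2.minAreaRect((P*1000).astype(np.float32)); print("  z",z,r)
E
```

```text
1 [   0    0   54   31 1462] [25.93433653 13.59712722]
  z 0.03 ((822.6181030273438, 420.8181457519531), (54.72000503540039, 31.650802612304688), 89.14216613769531)
  z 0.042 ((819.3103637695312, 417.66546630859375), (54.2784423828125, 31.395404815673828), 89.14210510253906)
2 [ 180    0  294   34 5476] [283.98813002  11.20014609]
  z 0.03 ((816.3466796875, 109.68084716796875), (304.82867431640625, 34.876033782958984), 89.14217376708984)
  z 0.042 ((813.0894775390625, 109.03889465332031), (302.3689270019531, 34.59457778930664), 89.14218139648438)
4 [   61    55   662   192 30480] [345.27129265 143.18038058]
  z 0.03 ((671.949462890625, 42.0111083984375), (114.1195068359375, 680.6737670898438), 7.710260391235352)
  z 0.042 ((669.857421875, 41.91510009765625), (113.19862365722656, 675.180908203125), 7.710244655609131)
5 [  398   180   324   188 23336] [559.0123843  274.13382756]
  z 0.03 ((543.9041748046875, -126.3763427734375), (79.7884750366211, 334.8970031738281), 21.13677215576172)
  z 0.042 ((542.845458984375, -125.11343383789062), (79.14461517333984, 332.1944885253906), 21.13677215576172)
6 [   92   265   241   105 12469] [216.39209239 316.2392333 ]
  z 0.03 ((507.6138000488281, 232.24639892578125), (74.76795196533203, 249.55235290527344), 8.013790130615234)
  z 0.042 ((506.8479309082031, 230.6153564453125), (74.16458129882812, 247.53857421875), 8.01379680633545)
8 [  15  395  138   68 6182] [ 80.76188936 432.37123908]
  z 0.03 ((394.47216796875, 362.72113037109375), (59.28811264038086, 138.7101287841797), 3.586413860321045)
  z 0.042 ((394.6192626953125, 360.0372009277344), (58.80967712402344, 137.59078979492188), 3.5864315032958984)
```

View pics/m.png

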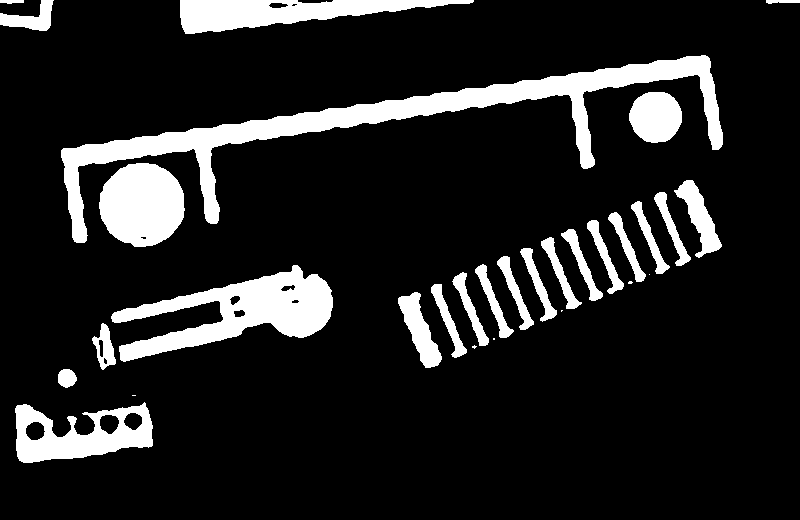

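```bash
python3 - <<'E'
from h import *
c=eyes.camera_info("top");print(-c["R"].T@c["t"]); c=eyes.camera_info("side");print(-c["R"].T@c["t"])
img=cv2.imread("pics/top0.png"); roi=(140,120,340,250)
for thr in (110,130,150):
    a,m=light(img,roi,thr=(thr,))
    top=[];bot=[]
    for x in range(240,560,4):
        col=np.nonzero(m[:, x][50:200])[0]+50
        top.append((x,col.min()-.5)); bot.append((x,col.max()+.5))
    T=ray("top",up2px(top,roi),.042);B=ray("top",up2px(bot,roi),.042);
    for Q in(T,B):
        p=np.polyfit(Q[:,1],Q[:,0],1); print(thr,"x=",p,"ang",np.degrees(np.arctan(-p[0])),"res",np.std(Q[:,0]-np.polyval(p,Q[:,1])))
# dividers: columns in rows
a,m=light(img,roi)
for r in (110,125,140,155,180,200,215):
    x=np.nonzero(np.diff(m[r].astype(int)))[0]
    print(r,[(int(k),ray("top",up2px([(k+.5,r)],roi),.042)[0].round(4).tolist()) for k in x if 195<k<225 or 570<k<600])
E
```

```text
[0.41270192 0.0301235  1.51707789]
[-0.01586974 -0.90723934  1.2828263 ]
110 x= [-0.13163726  0.73098846] ang 7.499141797035456 res 0.0007304318619714736
110 x= [-0.1349925   0.70896951] ang 7.688026015874519 res 0.000745092035705034
130 x= [-0.13163027  0.73065034] ang 7.498748038984494 res 0.0007202353571302109
130 x= [-0.13460292  0.71000517] ang 7.666102680369091 res 0.0007717013230977192
150 x= [-0.13057106  0.72989639] ang 7.439085601576946 res 0.0008566032726531356
150 x= [-0.13337876  0.71139878] ang 7.597200408761031 res 0.0008330018109951738
110 [(571, [0.7112, -0.1414]), (585, [0.711, -0.1559])]
125 [(218, [0.7016, 0.2215]), (574, [0.6955, -0.1441]), (587, [0.6953, -0.1575])]
140 [(575, [0.6799, -0.1447]), (590, [0.6796, -0.1602])]
155 [(211, [0.6707, 0.229]), (579, [0.6642, -0.1484]), (592, [0.664, -0.1618])]
180 [(199, [0.6451, 0.2414]), (215, [0.6448, 0.2251])]
200 [(203, [0.6244, 0.2375]), (216, [0.6241, 0.2243])]
215 [(204, [0.6089, 0.2366]), (218, [0.6087, 0.2224])]
```

```bash
cat >> h.py <<'E'
TH=np.radians(7.55); EX=np.array([np.cos(TH),np.sin(TH)]); EY=np.array([-np.sin(TH),np.cos(TH)]); O=.7060*EX-.047*EY
def bay(P): P=np.atleast_2d(P)-O; return np.c_[P@EX,P@EY]*1000
def world(B): B=np.atleast_2d(B)/1000; return O+B[:,:1]*EX+B[:,1:]*EY
E
python3 - <<'E'
from h import *
img=cv2.imread("pics/side0.png")
# foot: yellow saturated in side view
hsv=cv2.cvtColor(img,cv2.COLOR_BGR2HSV)
roi=(222,150,260,190); x0,y0,x1,y1=roi
a=cv2.resize(img[y0:y1,x0:x1],None,fx=12,fy=12,interpolation=cv2.INTER_CUBIC); cv2.imwrite("pics/foot.png",a)
h=cv2.cvtColor(a,cv2.COLOR_BGR2HSV)
m=((h[...,1]>150)&(h[...,2]>130)&(h[...,0]>17)).astype(np.uint8)*255
cv2.imwrite("pics/footm.png",m)
yy,xx=np.nonzero(m)
b=bay(ray("side",up2px(np.c_[xx,yy],roi,12),.003))
# rows of foot: lower half extents
for k in range(200,480,20):
    c=xx[yy==k]
    if len(c): print(k,c.min(),c.max(),bay(ray("side",up2px([(c.min(),k),(c.max(),k)],roi,12),.003)).round(0).tolist())
c=xx[yy==yy.max()]; print(yy.max(),bay(ray("side",up2px([(c.mean(),yy.max())],roi,12),.003)))
a,mt=light(cv2.imread("pics/top0.png"),(140,120,340,250))
for r in (290,300,310,320,330,335):
    x=np.nonzero(mt[r])[0]; x=x[(x>260)&(x<345)]; print(r,bay(ray("top",up2px([(x.min(),r),(x.max(),r)],(140,120)),.003)).round(0).tolist())
E
```

```text
200 156 211 [[-162.0, 164.0], [-148.0, 153.0]]
220 128 220 [[-174.0, 163.0], [-151.0, 144.0]]
240 102 224 [[-186.0, 161.0], [-155.0, 136.0]]
260 87 298 [[-195.0, 156.0], [-142.0, 115.0]]
280 86 309 [[-200.0, 150.0], [-144.0, 106.0]]
300 84 308 [[-206.0, 143.0], [-150.0, 99.0]]
320 89 298 [[-209.0, 135.0], [-157.0, 94.0]]
340 103 282 [[-211.0, 125.0], [-167.0, 90.0]]
360 130 257 [[-209.0, 113.0], [-178.0, 88.0]]
479 [[-187.06242833   32.90683889]]
290 [[-152.0, 159.0], [-163.0, 87.0]]
300 [[-163.0, 161.0], [-174.0, 87.0]]
310 [[-173.0, 162.0], [-184.0, 90.0]]
320 [[-183.0, 164.0], [-194.0, 96.0]]
330 [[-196.0, 148.0], [-203.0, 106.0]]
335 [[-203.0, 139.0], [-206.0, 116.0]]
```

View pics/footm.png

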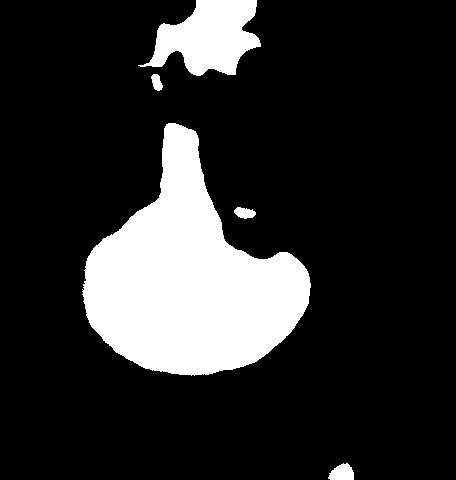

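Emit:
arm_command:
  commands:
    - [[10,-33,0],[0,0,-9.5],-1]
    - [[10,-33,0],[0,0,-9.5],-1]
    - [[10,-33,0],[0,0,-9.5],-1]
    - [[10,-33,0],[0,0,-9.5],-1]
    - [[12,-33,0],[0,0,-9.5],-1]
    - [[12,-33,0],[0,0,-9.5],-1]
    - [[12,-33,0],[0,0,-9.5],-1]
    - [[12,-33,0],[0,0,-9.5],-1]
    - [[15,-33,0],[0,0,-9.5],-1]
    - [[15,-33,0],[0,0,-9.5],-1]
    - [[15,-33,0],[0,0,-9.5],-1]
    - [[15,-33,0],[0,0,-9.5],-1]
    - [[15,-33,0],[0,0,-9.5],-1]
    - [[15,-33,0],[0,0,-9.5],-1]
    - [[15,-33,0],[0,0,-9.5],-1]
    - [[10,-27,0],[0,0,-9.5],-1]
    - [[0,0,0],[0,0,0],-1]

```text
t: 2.22
ee_pos: [0.4253, -0.0202, 0.2307]
orientation: [180.0, 0.1, 4.0]
wrist_force: [-0.9, 0.4, 0.4]
gripper_width: -0.0
```

Lower in front of the left end (z to ~8 mm), and check with pictures.

Emit:
arm_command:
  commands:
    - [[0,0,-40],[0,0,0],-1]
    - [[0,0,-40],[0,0,0],-1]
    - [[0,0,-40],[0,0,0],-1]
    - [[0,0,-40],[0,0,0],-1]
    - [[0,0,-30],[0,0,0],-1]
    - [[0,0,-22],[0,0,0],-1]
    - [[0,0,-10],[0,0,0],-1]
    - [[0,0,0],[0,0,0],-1]

```text
t: 3.22
ee_pos: [0.4248, -0.0185, 0.0092]
orientation: [-180.0, 0.0, 4.3]
wrist_force: [-0.1, 0.2, -0.5]
gripper_width: -0.0
```

```bash
cat >> h.py <<'E'
def mould(tag,roi=(190,120,340,250),verbose=True):
    img=eyes.grab_frame("top"); cv2.imwrite(f"pics/top{tag}.png",img); s2=eyes.grab_frame("side"); cv2.imwrite(f"pics/side{tag}.png",s2)
    a=cv2.resize(img[110:250,140:340],None,fx=4,fy=4,interpolation=cv2.INTER_CUBIC); cv2.imwrite(f"pics/top{tag}z.png",a)
    a=cv2.resize(s2[100:260,190:370],None,fx=3.7,fy=3.7,interpolation=cv2.INTER_CUBIC); cv2.imwrite(f"pics/side{tag}z.png",a)
    s=readout.sense(); print("t",round(s["t"],2),"tcp",s["ee_pos"].round(4),"bay",bay(s["ee_pos"][:2]).round(0).tolist(),"F",s["wrist_force"].round(1),"yaw",s["orientation"][2].round(1),"J",s["joint_pos"].round(0))
E
python3 -c "
from h import *
mould('1')"
```

```text
t 3.33 tcp [ 0.4256 -0.0187  0.0102] bay [[-286.0, -27.0]] F [ 0.8  0.3 -0.4] yaw 4.2 J [ -3. -11. -29.  71.   0. 173.]
```

View pics/top1z.png

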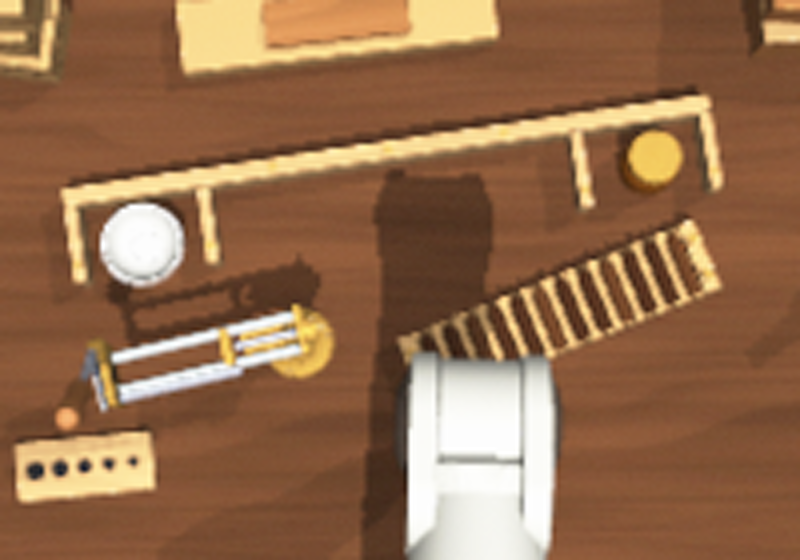

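View pics/side1z.png

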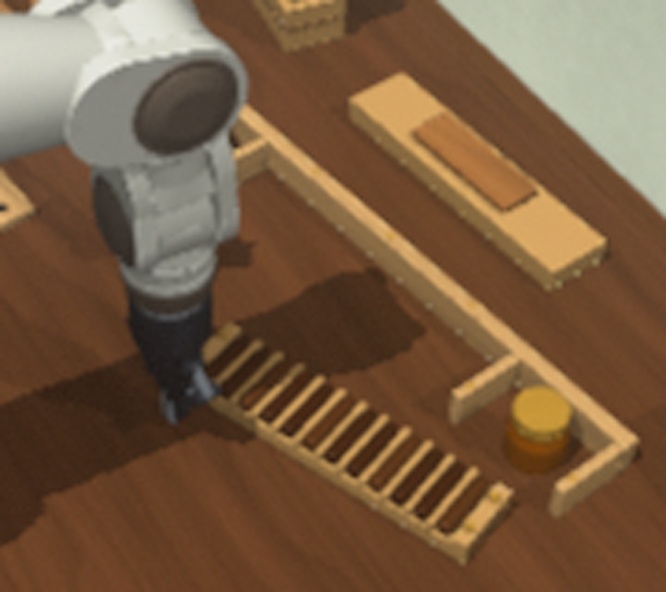

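Emit:
arm_command:
  commands:
    - [[5,0,0],[0,0,0],-1]
    - [[5,0,0],[0,0,0],-1]
    - [[5,0,0],[0,0,0],-1]
    - [[5,0,0],[0,0,0],-1]
    - [[5,0,0],[0,0,0],-1]
    - [[5,0,0],[0,0,0],-1]
    - [[5,0,0],[0,0,0],-1]
    - [[5,0,0],[0,0,0],-1]
    - [[5,0,0],[0,0,0],-1]
    - [[5,0,0],[0,0,0],-1]
    - [[5,0,0],[0,0,0],-1]
    - [[5,0,0],[0,0,0],-1]
    - [[5,0,0],[0,0,0],-1]
    - [[5,0,0],[0,0,0],-1]

```text
t: 5.08
ee_pos: [0.4955, -0.0189, 0.0093]
orientation: [-180.0, -0.0, 4.2]
wrist_force: [-3.1, 0.7, 0.2]
gripper_width: -0.0003
```

```bash
python3 -c "
from h import *
mould('2')"
```

```text
t 5.17 tcp [ 0.4959 -0.019   0.0093] bay [[-217.0, -37.0]] F [-0.3  0.8  0.8] yaw 4.2 J [ -2.  -1. -20.  70.  -0. 174.]
```

View pics/top2z.png

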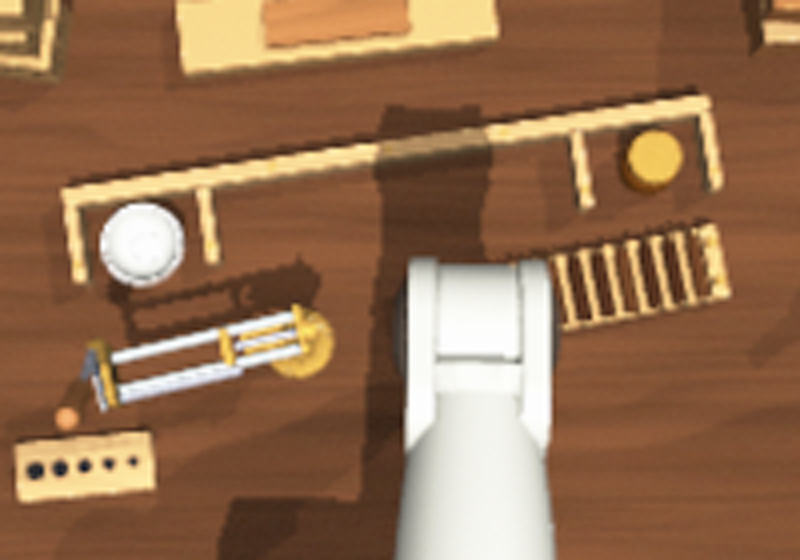

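View pics/side2z.png

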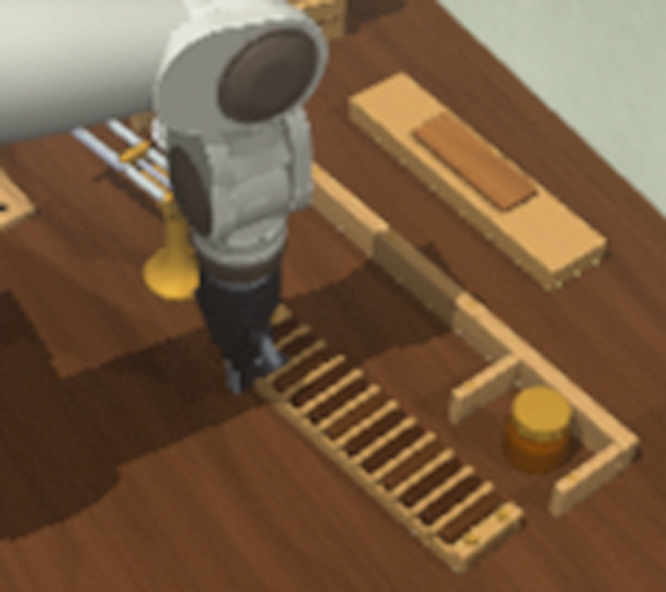

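Emit:
arm_command:
  commands:
    - [[5,0,0],[0,0,0],-1]
    - [[5,0,0],[0,0,0],-1]
    - [[5,0,0],[0,0,0],-1]
    - [[5,0,0],[0,0,0],-1]
    - [[5,0,0],[0,0,0],-1]
    - [[5,0,0],[0,0,0],-1]
    - [[5,0,0],[0,0,0],-1]
    - [[5,0,0],[0,0,0],-1]
    - [[5,0,0],[0,0,0],-1]
    - [[5,0,0],[0,0,0],-1]
    - [[5,0,0],[0,0,0],-1]
    - [[5,0,0],[0,0,0],-1]
    - [[5,0,0],[0,0,0],-1]
    - [[0,0,0],[0,0,0],-1]

```text
t: 6.92
ee_pos: [0.5608, -0.0189, 0.0093]
orientation: [180.0, -0.0, 4.2]
wrist_force: [-0.4, -0.0, 0.0]
gripper_width: -0.0002
```

```bash
python3 -c "
from h import *
mould('3')"
```

```text
t 7.03 tcp [ 0.5605 -0.019   0.0094] bay [[-153.0, -45.0]] F [-0.2  0.6 -0.5] yaw 4.2 J [ -2.   8. -11.  71.  -0. 174.]
```

View pics/top3z.png

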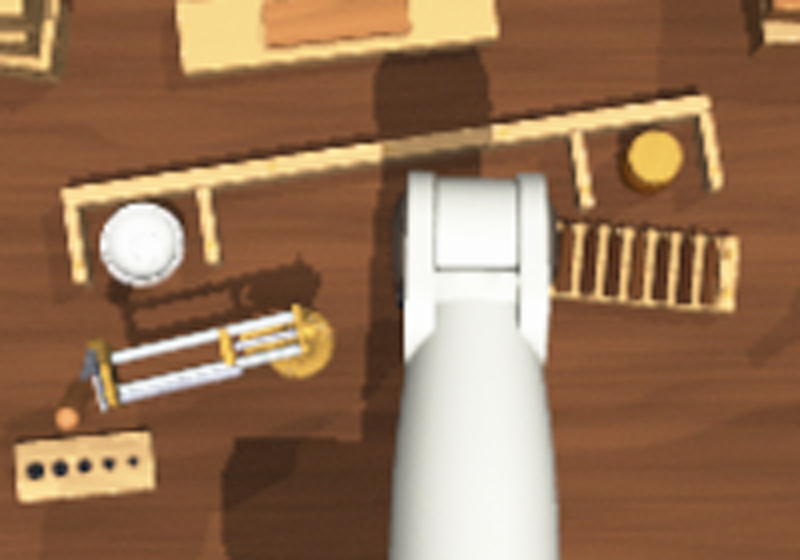

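View pics/side3z.png

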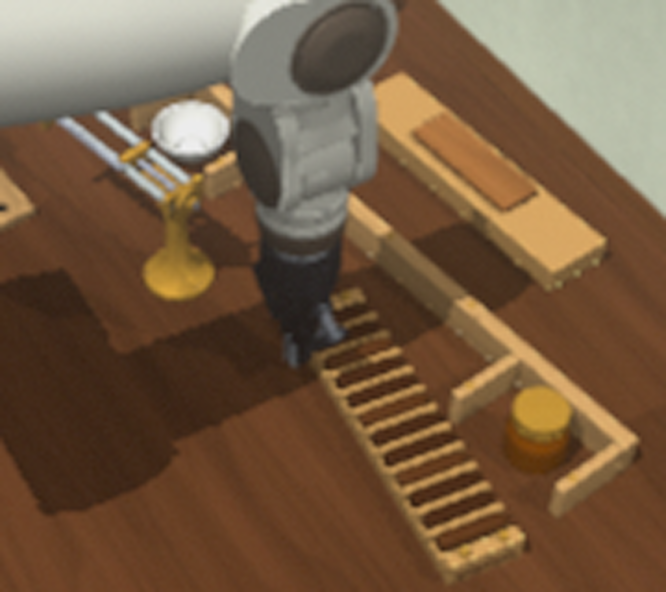

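Emit:
arm_command:
  commands:
    - [[5,0,0],[0,0,0],-1]
    - [[5,0,0],[0,0,0],-1]
    - [[5,0,0],[0,0,0],-1]
    - [[5,0,0],[0,0,0],-1]
    - [[-5,0,0],[0,0,0],-1]
    - [[-20,0,0],[0,0,0],-1]
    - [[-20,0,20],[0,0,0],-1]
    - [[-40,0,40],[0,0,0],-1]
    - [[-40,-20,40],[0,0,10],-1]
    - [[-50,-40,0],[0,0,10],-1]
    - [[-20,-50,0],[0,0,10],-1]
    - [[0,-50,0],[0,0,10],-1]
    - [[0,-50,0],[0,0,10],-1]
    - [[0,-50,0],[0,0,10],-1]
    - [[0,-50,0],[0,0,10],-1]
    - [[0,0,0],[0,0,0],-1]

```text
t: 9.02
ee_pos: [0.3889, -0.3228, 0.1089]
orientation: [180.0, 0.0, 72.5]
wrist_force: [-0.5, -0.1, -0.7]
gripper_width: 0.0001
```

```bash
cat >> h.py <<'E'
def pose(tag):
    img=cv2.imread(f"pics/top{tag}.png"); roi=(190,120,340,220)
    a,m=light(img,roi); m2=cv2.morphologyEx(m,cv2.MORPH_CLOSE,np.ones((25,25)))
    # cut away the bay with a region test in bay coordinates later; use components
    n,l,st,ce=cv2.connectedComponentsWithStats(m2)
    for i in range(1,n):
        if st[i,4]<9000: continue
        yy,xx=np.nonzero(l==i); P=ray("top",up2px(np.c_[xx,yy],roi),.03)
        r=cv2.minAreaRect((bay(P)).astype(np.float32)); print(i,st[i],"bay rect",r, cv2.boxPoints(r).round(0).tolist())
E
python3 -c "
from h import *
mould('4');pose('4')"
```

```text
t 9.12 tcp [ 0.389  -0.3203  0.1091] bay [[-362.0, -322.0]] F [ 0.4  0.7 -0.1] yaw 72.4 J [-39.  -2. -10.  81.   0.  68.]
3 [    0    55   542   222 39780] bay rect ((-33.70927429199219, -82.77767944335938), (565.1793212890625, 228.6295928955078), 75.61570739746094) [[-215.0, -328.0], [7.0, -385.0], [147.0, 163.0], [-74.0, 219.0]]
```

View pics/top4z.png

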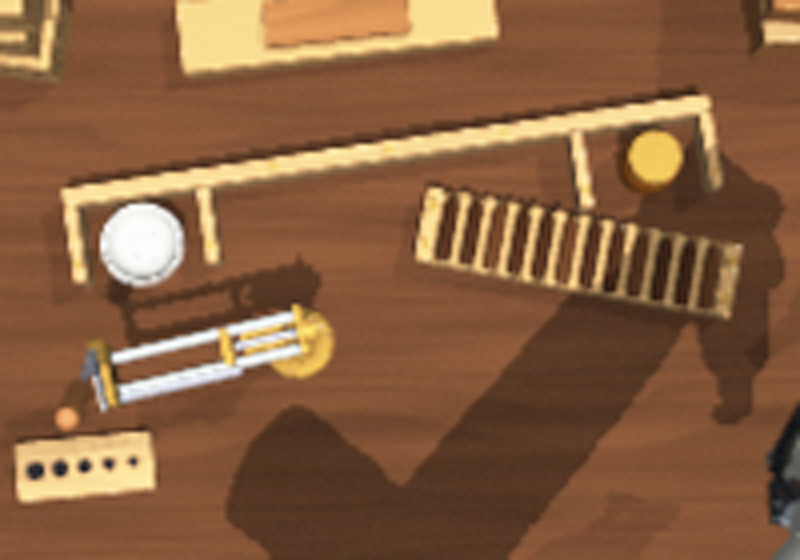

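```bash
cat >> h.py <<'E'
def corners(pts,org=(140,110),s=4,n="top"):
    P=bay(ray(n,up2px(pts,org,s),.03)); print(P.round(0).tolist())
    rl,rr,fl,fr=P; print("len",np.linalg.norm(rl-rr).round(),np.linalg.norm(fl-fr).round(),"w",np.linalg.norm(rl-fl).round(),np.linalg.norm(rr-fr).round())
    d=(rl-rr)+(fl-fr); yaw=np.degrees(np.arctan2(-d[0],d[1])); 
    c=P.mean(0); print("centre",c.round(0),"relyaw",yaw.round(1))
    e=d/np.linalg.norm(d); nn=np.array([e[1],-e[0]])
    for nm,X in dict(RL=c+38*nn+165*e,RR=c+38*nn-165*e,FL=c-38*nn+165*e,FR=c-38*nn-165*e,Rend=c-165*e).items(): print(nm,X.round(0),world(X).round(3)[0])
E
python3 -c "
from h import *
corners([(428,186),(743,243),(418,262),(730,318)])"
```

```text
[[-33.0, -35.0], [-140.0, -349.0], [-109.0, -13.0], [-215.0, -323.0]]
len 332.0 327.0 w 80.0 79.0
centre [-124. -180.] relyaw -18.8
RL [-35. -36.] [0.676 0.006]
RR [-142. -348.] [ 0.612 -0.318]
FL [-107.  -12.] [0.602 0.021]
FR [-213. -324.] [ 0.537 -0.303]
Rend [-177. -336.] [ 0.574 -0.31 ]
```

Emit:
arm_command:
  commands:
    - [[28,21,0],[0,0,9.8],-1]
    - [[28,21,0],[0,0,9.8],-1]
    - [[28,21,0],[0,0,9.8],-1]
    - [[28,21,0],[0,0,9.8],-1]
    - [[29,21,0],[0,0,9.8],-1]
    - [[29,21,0],[0,0,9.8],-1]
    - [[29,21,0],[0,0,9.8],-1]
    - [[29,21,0],[0,0,9.8],-1]
    - [[30,21,0],[0,0,9.8],-1]
    - [[30,21,0],[0,0,9.8],-1]
    - [[0,0,0],[0,0,0],-1]
    - [[0,0,0],[0,0,0],-1]

```text
t: 10.62
ee_pos: [0.6769, -0.1092, 0.1095]
orientation: [-180.0, -0.0, 170.5]
wrist_force: [0.7, -0.4, -0.4]
gripper_width: 0.0004
```

```bash
python3 -c "
from h import *
mould('5')"
```

```text
t 10.72 tcp [ 0.6768 -0.1102  0.1098] bay [[-50.0, -151.0]] F [-0.8  0.3 -0.6] yaw 170.5 J [-9. 23. 18. 85. -0.  0.]
```

View pics/side5z.png

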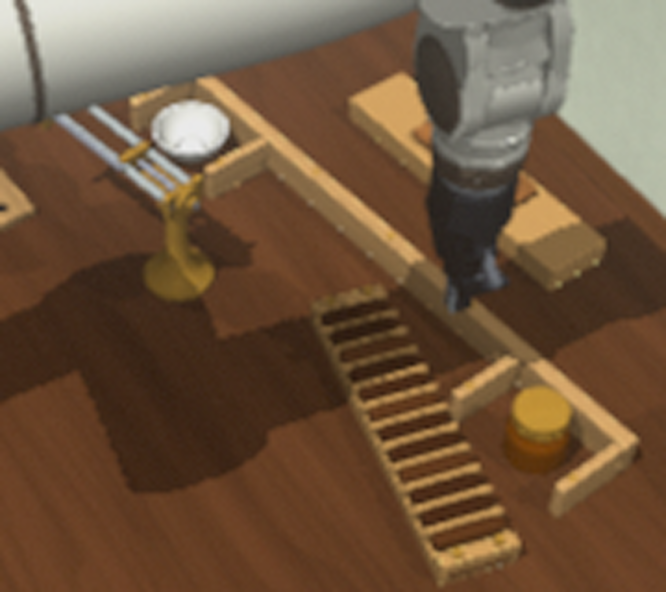

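Emit:
arm_command:
  commands:
    - [[0,0,-25],[0,0,0],-1]
    - [[0,0,-25],[0,0,0],-1]
    - [[0,0,-25],[0,0,0],-1]
    - [[0,0,-15],[0,0,0],-1]
    - [[0,0,-10],[0,0,0],-1]
    - [[0,0,0],[0,0,0],-1]

```text
t: 11.48
ee_pos: [0.6771, -0.1103, 0.0092]
orientation: [-180.0, -0.0, 170.5]
wrist_force: [-0.1, 0.2, -0.2]
gripper_width: 0.0001
```

```bash
python3 -c "
from h import *
mould('6')"
```

```text
t 11.57 tcp [ 0.6778 -0.1103  0.0103] bay [[-49.0, -151.0]] F [-0.7  0.2  0.1] yaw 170.6 J [-9. 25. 10. 75. -0.  0.]
```

View pics/side6z.png

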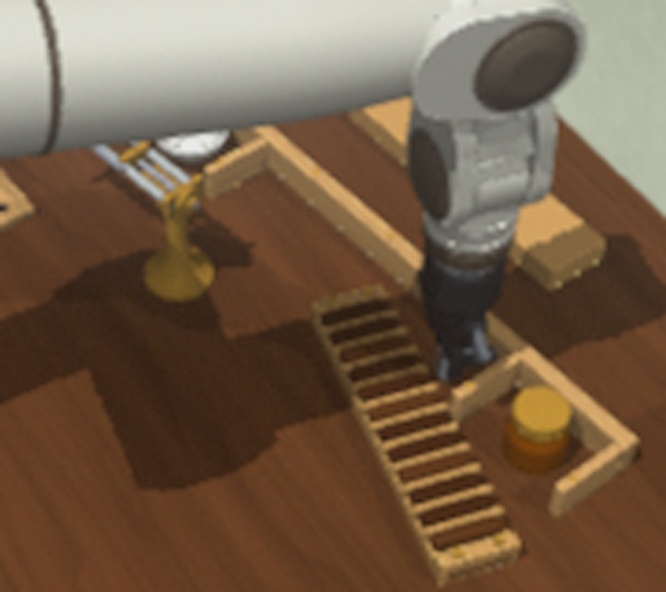

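Emit:
arm_command:
  commands:
    - [[-5,0.6,0],[0,0,0],-1]
    - [[-5,0.6,0],[0,0,0],-1]
    - [[-5,0.6,0],[0,0,0],-1]
    - [[-5,0.6,0],[0,0,0],-1]
    - [[-5,0.6,0],[0,0,0],-1]
    - [[-5,0.6,0],[0,0,0],-1]
    - [[-5,0.6,0],[0,0,0],-1]
    - [[-5,0.6,0],[0,0,0],-1]
    - [[-5,0.6,0],[0,0,0],-1]
    - [[-5,0.6,0],[0,0,0],-1]
    - [[6,0,0],[0,0,0],-1]
    - [[14,0,0],[0,0,0],-1]
    - [[0,0,30],[0,0,0],-1]
    - [[0,0,40],[0,0,0],-1]
    - [[0,0,40],[0,0,0],-1]

```text
t: 13.45
ee_pos: [0.6467, -0.1041, 0.1194]
orientation: [-180.0, -0.2, 170.6]
wrist_force: [0.9, -0.3, 0.7]
gripper_width: 0.0004
```

```bash
python3 -c "
from h import *
mould('7')"
```

```text
t 13.55 tcp [ 0.6489 -0.1045  0.1238] bay [[-76.0, -142.0]] F [ 0.3 -0.1 -0.5] yaw 170.6 J [-9. 19. 14. 85. -0.  0.]
```

View pics/side7z.png

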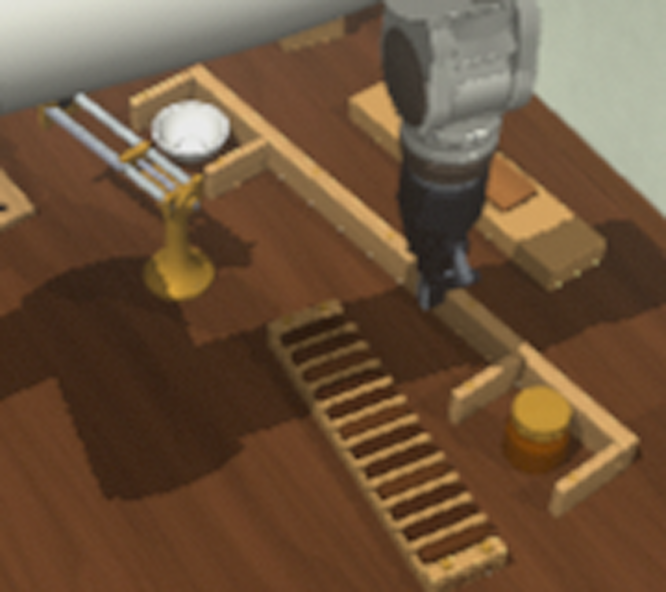

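```bash
python3 -c "
from h import *
corners([(338,303),(504,543),(270,327),(427,573)],(190,100),3.7,'side')"
```

```text
[[-88.0, -26.0], [-156.0, -334.0], [-161.0, -9.0], [-230.0, -315.0]]
len 316.0 314.0 w 75.0 77.0
centre [-159. -171.] relyaw -12.6
RL [-86. -18.] [0.624 0.017]
RR [-158. -340.] [ 0.595 -0.312]
FL [-160.   -2.] [0.548 0.024]
FR [-232. -324.] [ 0.519 -0.305]
Rend [-195. -332.] [ 0.557 -0.309]
```

Emit:
arm_command:
  commands:
    - [[-32,26,0],[0,0,0],-1]
    - [[-32,26,0],[0,0,0],-1]
    - [[-32,26,0],[0,0,0],-1]
    - [[-33,26,0],[0,0,0],-1]
    - [[0,0,-30],[0,0,0],-1]
    - [[0,0,-30],[0,0,0],-1]
    - [[0,0,-30],[0,0,0],-1]
    - [[0,0,-14],[0,0,0],-1]
    - [[0,0,-6],[0,0,0],-1]
    - [[5,0,0],[0,0,0],-1]
    - [[5,0,0],[0,0,0],-1]
    - [[5,0,0],[0,0,0],-1]
    - [[0,0,0],[0,0,0],-1]

```text
t: 15.18
ee_pos: [0.534, -0.0002, 0.0097]
orientation: [180.0, 0.0, 170.6]
wrist_force: [-0.8, -0.5, -0.8]
gripper_width: 0.0
```

```bash
python3 -c "
from h import *
mould('8')"
```

```text
t 15.28 tcp [ 5.335e-01 -2.000e-04  9.400e-03] bay [[-177.0, -23.0]] F [0.2 0.4 0.3] yaw 170.6 J [ -0.   4. -15.  70.  -0.   9.]
```

View pics/side8z.png

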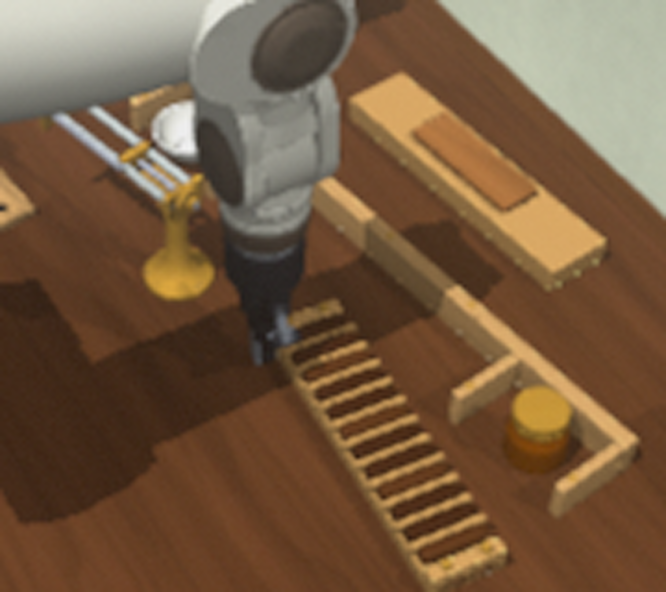

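Just at contact. Push ~17 mm, retreat toward the robot and swing round to beyond the right end.

Emit:
arm_command:
  commands:
    - [[5,0,0],[0,0,0],-1]
    - [[5,0,0],[0,0,0],-1]
    - [[4,0,0],[0,0,0],-1]
    - [[4,0,0],[0,0,0],-1]
    - [[-5,0,0],[0,0,0],-1]
    - [[-20,0,0],[0,0,0],-1]
    - [[-30,0,20],[0,0,0],-1]
    - [[-40,-10,40],[0,0,-10],-1]
    - [[-40,-40,40],[0,0,-10],-1]
    - [[-20,-55,0],[0,0,-10],-1]
    - [[0,-60,0],[0,0,-10],-1]
    - [[0,-60,0],[0,0,-10],-1]
    - [[0,-60,0],[0,0,-10],-1]
    - [[0,-60,0],[0,0,-10],-1]
    - [[30,-50,0],[0,0,-10],-1]
    - [[30,-10,0],[0,0,-10],-1]
    - [[0,0,0],[0,0,0],-1]

```text
t: 17.4
ee_pos: [0.4611, -0.402, 0.1043]
orientation: [-180.0, -0.0, 80.5]
wrist_force: [-0.6, 0.1, -0.3]
gripper_width: -0.0
```

```bash
python3 -c "
from h import *
mould('9')"
```

```text
t 17.5 tcp [ 0.4599 -0.401   0.105 ] bay [[-303.0, -411.0]] F [ 1.  -0.5  0.9] yaw 80.7 J [-41.  13.   5.  82.  -0.  58.]
```

View pics/top9z.png

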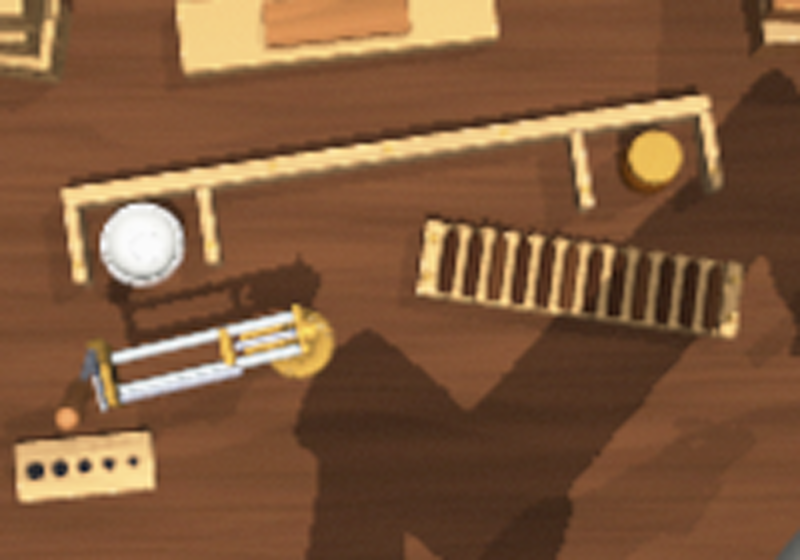

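View pics/side9z.png

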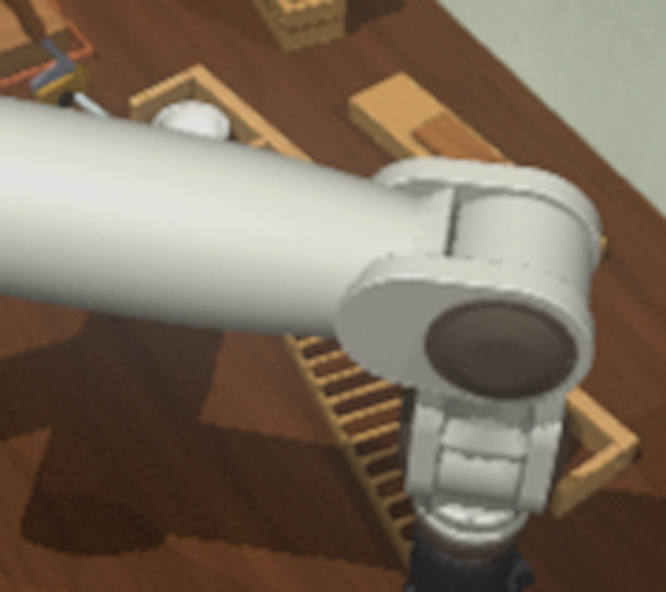

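```bash
python3 -c "
from h import *
corners([(427,219),(742,263),(417,295),(734,337)])
print(bay(ray('top',[[303,150],[363,175]],.06)), ray('top',[[363,175]],.1), ray('top',[[396,219]],.05))"
```

```text
[[-67.0, -29.0], [-160.0, -345.0], [-143.0, -7.0], [-235.0, -324.0]]
len 329.0 330.0 w 80.0 77.0
centre [-151. -176.] relyaw -16.4
RL [-68. -28.] [0.642 0.009]
RR [-161. -345.] [ 0.592 -0.317]
FL [-141.   -7.] [0.567 0.021]
FR [-234. -324.] [ 0.516 -0.305]
Rend [-198. -334.] [ 0.554 -0.311]
[[ -46.9331496  -264.9785858 ]
 [-184.56474294 -490.26714787]] [[ 0.58270818 -0.45052982]] [[ 0.40644017 -0.5945674 ]]
```

Emit:
arm_command:
  commands:
    - [[30,20,0],[0,0,0],-1]
    - [[30,20,0],[0,0,0],-1]
    - [[30,22,0],[0,0,0],-1]
    - [[0,0,0],[0,0,0],-1]
    - [[0,0,-30],[0,0,0],-1]
    - [[0,0,-30],[0,0,0],-1]
    - [[0,0,-22],[0,0,0],-1]
    - [[0,0,-14],[0,0,0],-1]
    - [[0,0,0],[0,0,0],-1]
    - [[0.8,4.9,0],[0,0,0],-1]
    - [[0.8,4.9,0],[0,0,0],-1]
    - [[0.8,4.9,0],[0,0,0],-1]
    - [[0.8,4.9,0],[0,0,0],-1]
    - [[0.8,4.9,0],[0,0,0],-1]
    - [[0.8,4.9,0],[0,0,0],-1]
    - [[0.8,4.9,0],[0,0,0],-1]

```text
t: 19.5
ee_pos: [0.5561, -0.3052, 0.0098]
orientation: [180.0, 0.0, 80.6]
wrist_force: [-0.7, -5.4, 4.0]
gripper_width: -0.0
```

```bash
python3 -c "
from h import *
mould('10')"
```

```text
t 19.6 tcp [ 0.5562 -0.3046  0.0097] bay [[-195.0, -328.0]] F [-0.5 -1.7  0.8] yaw 80.6 J [-29.  18.   0.  73.   0.  71.]
```

View pics/top10z.png

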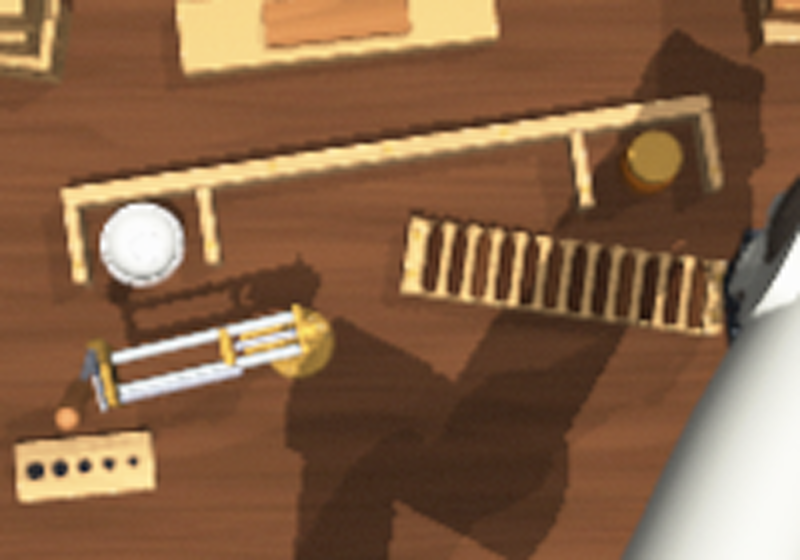

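View pics/side10z.png

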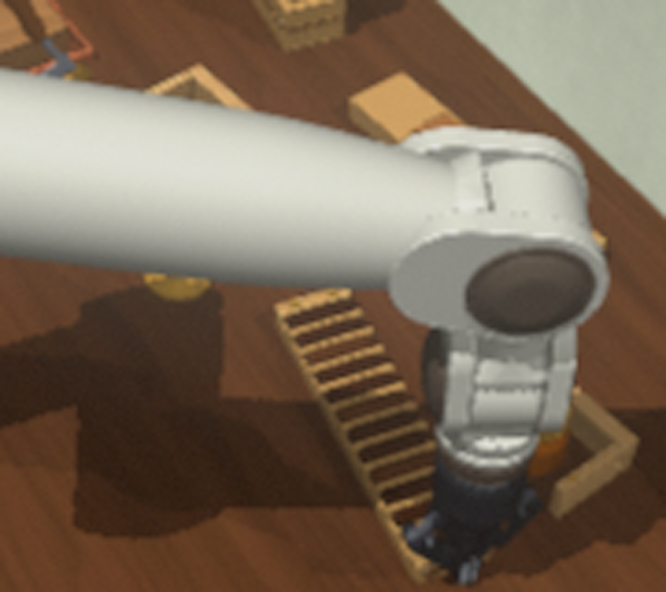

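Emit:
arm_command:
  commands:
    - [[0.8,4.9,0],[0,0,0],-1]
    - [[0.8,4.9,0],[0,0,0],-1]
    - [[0.8,4.9,0],[0,0,0],-1]
    - [[0.8,4.9,0],[0,0,0],-1]
    - [[0.8,4.9,0],[0,0,0],-1]
    - [[0.8,4.9,0],[0,0,0],-1]
    - [[0.8,4.9,0],[0,0,0],-1]
    - [[0.8,4.9,0],[0,0,0],-1]
    - [[0.8,4.9,0],[0,0,0],-1]
    - [[0.8,4.9,0],[0,0,0],-1]
    - [[0.8,4.9,0],[0,0,0],-1]
    - [[0.8,4.9,0],[0,0,0],-1]

```text
t: 21.1
ee_pos: [0.5656, -0.2465, 0.0097]
orientation: [180.0, 0.0, 80.5]
wrist_force: [-1.3, -5.8, 3.4]
gripper_width: 0.0001
```

```bash
python3 -c "
from h import *
mould('11')"
```

```text
t 21.2 tcp [ 0.5656 -0.2459  0.0095] bay [[-178.0, -271.0]] F [ 0.2 -2.1  1.7] yaw 80.6 J [-24.  15.  -3.  72.   0.  76.]
```

View pics/top11z.png

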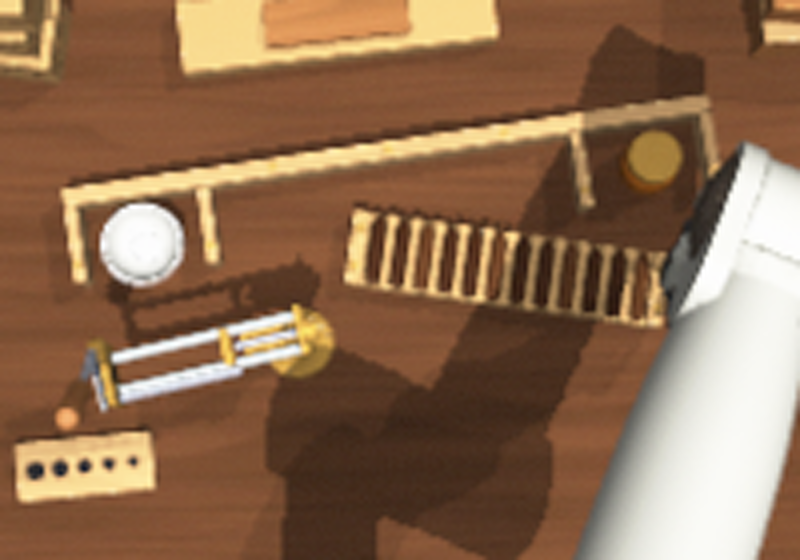

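```bash
python3 -c "
from h import *
corners([(358,208),(672,253),(346,283),(662,326)])"
```

```text
[[-45.0, 40.0], [-139.0, -274.0], [-120.0, 63.0], [-212.0, -252.0]]
len 328.0 329.0 w 79.0 77.0
centre [-129. -106.] relyaw -16.6
RL [-46.  42.] [0.655 0.081]
RR [-140. -275.] [ 0.604 -0.244]
FL [-118.   63.] [0.58  0.093]
FR [-213. -253.] [ 0.529 -0.233]
Rend [-176. -264.] [ 0.566 -0.239]
```

Emit:
arm_command:
  commands:
    - [[0.8,4.9,0],[0,0,0],-1]
    - [[0.8,4.9,0],[0,0,0],-1]
    - [[0.8,4.9,0],[0,0,0],-1]
    - [[0.8,4.9,0],[0,0,0],-1]
    - [[0.8,4.9,0],[0,0,0],-1]
    - [[0.8,4.9,0],[0,0,0],-1]
    - [[0.8,4.9,0],[0,0,0],-1]
    - [[0.8,4.9,0],[0,0,0],-1]
    - [[0.8,4.9,0],[0,0,0],-1]
    - [[0.8,4.9,0],[0,0,0],-1]
    - [[0.8,4.9,0],[0,0,0],-1]
    - [[0.8,4.9,0],[0,0,0],-1]
    - [[0.8,4.9,0],[0,0,0],-1]

```text
t: 22.82
ee_pos: [0.5758, -0.1828, 0.0095]
orientation: [-180.0, 0.0, 80.5]
wrist_force: [-0.2, -5.1, 2.3]
gripper_width: 0.0003
```

```bash
python3 -c "
from h import *
mould('12')"
```

```text
t 22.93 tcp [ 0.5759 -0.1822  0.0094] bay [[-159.0, -209.0]] F [-0.3 -2.   0.2] yaw 80.6 J [-18.  14.  -5.  72.   0.  82.]
```

View pics/top12z.png

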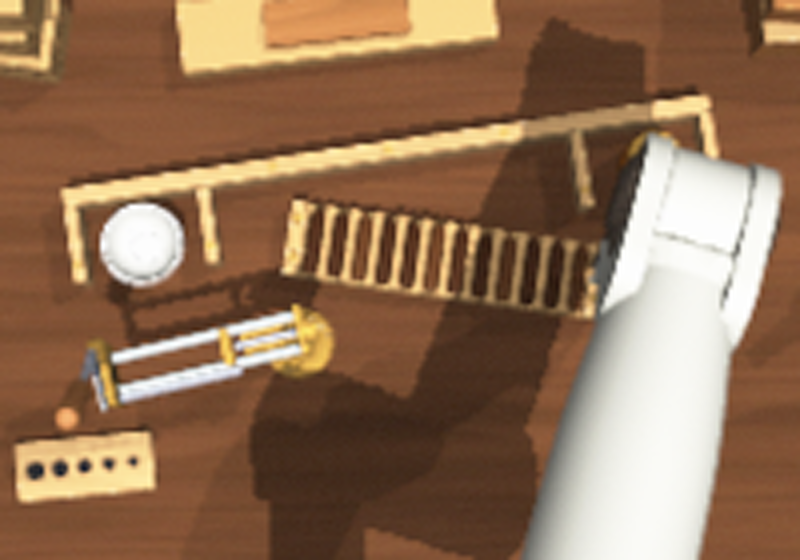

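View pics/side12z.png

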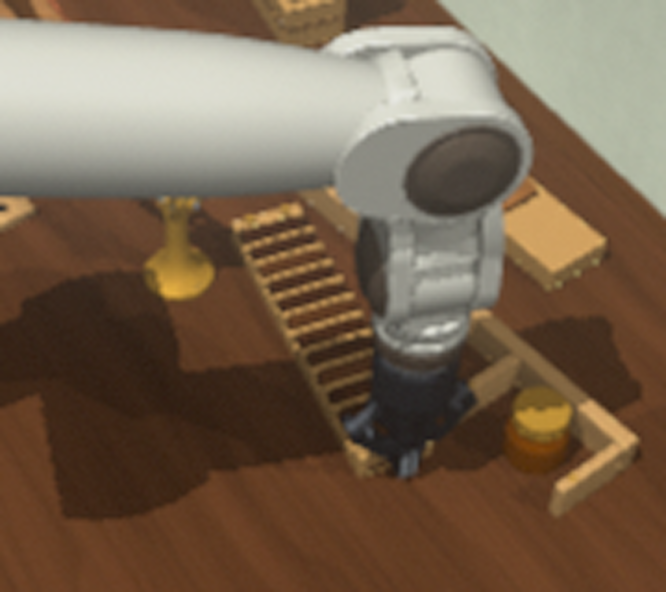

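Emit:
arm_command:
  commands:
    - [[0.8,4.9,0],[0,0,0],-1]
    - [[0.8,4.9,0],[0,0,0],-1]
    - [[0.8,4.9,0],[0,0,0],-1]
    - [[0.8,4.9,0],[0,0,0],-1]
    - [[0.8,4.9,0],[0,0,0],-1]
    - [[0.8,4.9,0],[0,0,0],-1]
    - [[0.8,4.9,0],[0,0,0],-1]
    - [[0.8,4.9,0],[0,0,0],-1]
    - [[0.8,4.9,0],[0,0,0],-1]

```text
t: 24.05
ee_pos: [0.5832, -0.138, 0.0094]
orientation: [-180.0, -0.0, 80.6]
wrist_force: [-1.1, -4.5, 1.9]
gripper_width: 0.0001
```

```bash
python3 -c "
from h import *
mould('13')"
```

```text
t 24.15 tcp [ 0.5832 -0.1375  0.0093] bay [[-146.0, -166.0]] F [-0.  -0.9  0.9] yaw 80.6 J [-13.  13.  -5.  72.   0.  86.]
```

View pics/top13z.png

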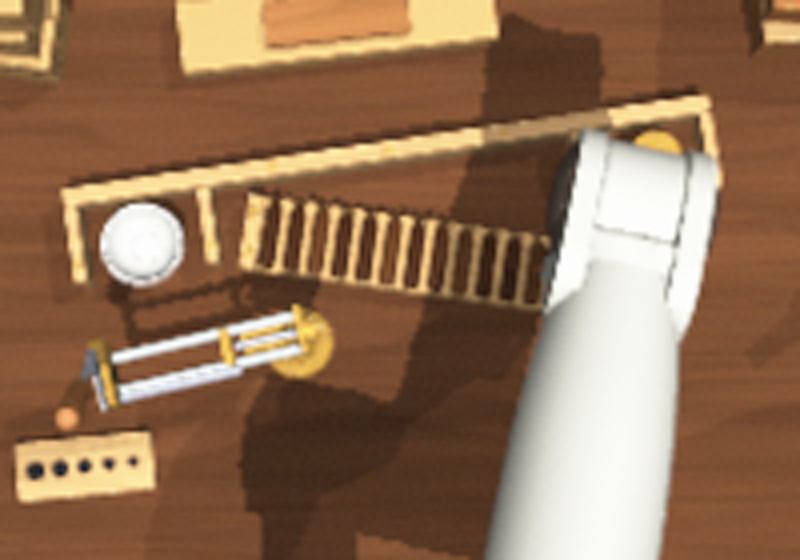

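```bash
python3 -c "
from h import *
corners([(251,192),(564,238),(240,267),(552,311)])
# divider left inner tip
print(bay(ray('top',up2px([(219,262)],(140,110)),.042)))"
```

```text
[[-12.0, 147.0], [-107.0, -166.0], [-87.0, 169.0], [-180.0, -142.0]]
len 327.0 324.0 w 79.0 77.0
centre [-97.   2.] relyaw -16.8
RL [-12. 149.] [0.674 0.192]
RR [-108. -167.] [ 0.621 -0.134]
FL [-85. 171.] [0.599 0.204]
FR [-181. -145.] [ 0.546 -0.121]
Rend [-144. -156.] [ 0.584 -0.128]
[[-80.56696518 187.98106841]]
```

Emit:
arm_command:
  commands:
    - [[-2,-10,0],[0,0,0],-1]
    - [[0,0,40],[0,0,0],-1]
    - [[0,0,40],[0,0,0],-1]
    - [[-8,9.5,0],[0,0,-10.4],-1]
    - [[-8,9.5,0],[0,0,-10.4],-1]
    - [[-8,9.5,0],[0,0,-10.4],-1]
    - [[-8,9.5,0],[0,0,-10.4],-1]
    - [[-8,9.5,0],[0,0,-10.4],-1]
    - [[-8,9.5,0],[0,0,-10.4],-1]
    - [[-8,9.5,0],[0,0,-10.4],-1]
    - [[0,0,-30],[0,0,0],-1]
    - [[0,0,-30],[0,0,0],-1]
    - [[0,0,-20],[0,0,0],-1]
    - [[0,0,0],[0,0,0],-1]

```text
t: 25.9
ee_pos: [0.5238, -0.0819, 0.0078]
orientation: [-179.9, 0.2, 7.8]
wrist_force: [0.1, 0.4, 0.2]
gripper_width: 0.0003
```

```bash
python3 -c "
from h import *
mould('14')"
```

```text
t 26.0 tcp [ 0.5253 -0.0821  0.01  ] bay [[-196.0, -103.0]] F [ 0.2 -0.1 -0.1] yaw 7.8 J [ -9.   4. -15.  70.   0. 163.]
```

View pics/side14z.png

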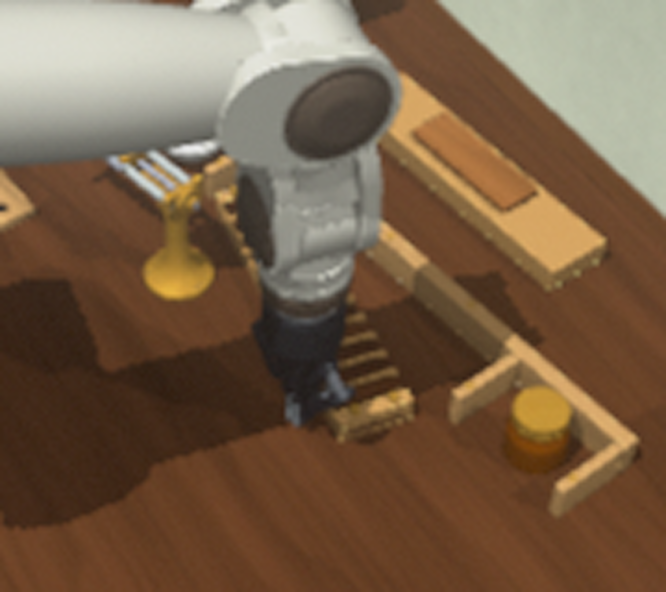

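Emit:
arm_command:
  commands:
    - [[5,0.6,0],[0,0,0],-1]
    - [[5,0.6,0],[0,0,0],-1]
    - [[5,0.6,0],[0,0,0],-1]
    - [[5,0.6,0],[0,0,0],-1]
    - [[5,0.6,0],[0,0,0],-1]
    - [[5,0.6,0],[0,0,0],-1]
    - [[5,0.6,0],[0,0,0],-1]
    - [[5,0.6,0],[0,0,0],-1]
    - [[5,0.6,0],[0,0,0],-1]
    - [[5,0.6,0],[0,0,0],-1]
    - [[5,0.6,0],[0,0,0],-1]

```text
t: 27.38
ee_pos: [0.5805, -0.0752, 0.0094]
orientation: [-180.0, -0.0, 7.8]
wrist_force: [-1.4, -1.0, -0.8]
gripper_width: 0.0003
```

```bash
python3 -c "
from h import *
mould('15')"
```

```text
t 27.48 tcp [ 0.5809 -0.0751  0.0095] bay [[-140.0, -104.0]] F [ 0.5  0.3 -0.1] yaw 7.8 J [ -7.  11.  -7.  71.   0. 165.]
```

View pics/top15z.png

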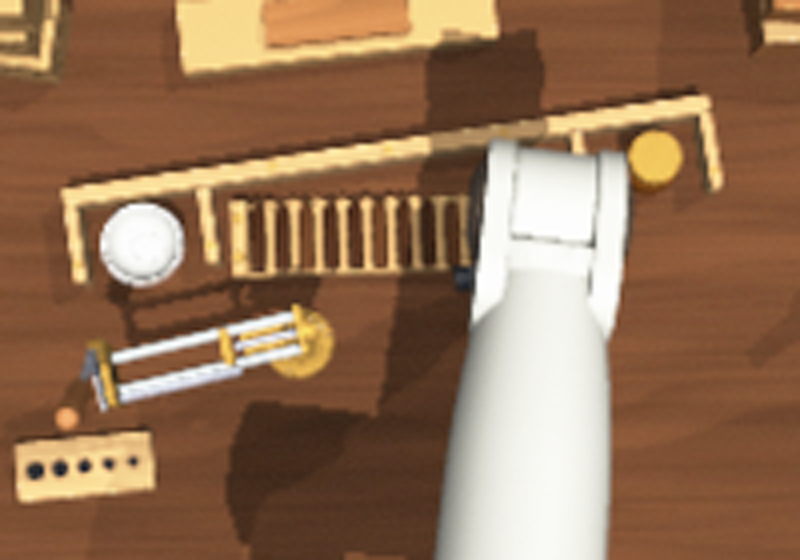

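View pics/side15z.png

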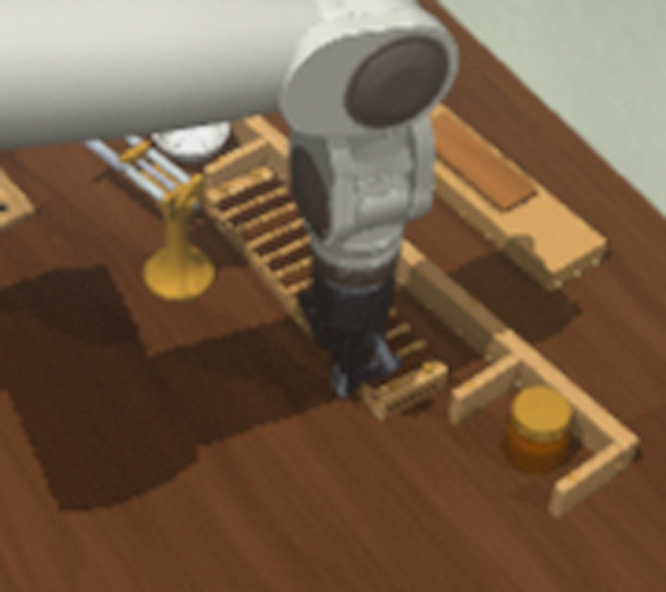

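```bash
python3 -c "
from h import *
print(bay(ray('top',up2px([(231,201),(231,277),(466,197),(450,272)],(140,110)),.03)).round(0))"
```

```text
[[ -18.  168.]
 [ -96.  179.]
 [ -50.  -72.]
 [-125.  -44.]]
```

Emit:
arm_command:
  commands:
    - [[-15,-2,0],[0,0,0],-1]
    - [[-5,27,0],[0,0,0],-1]
    - [[-3,27,0],[0,0,0],-1]
    - [[-3,27,0],[0,0,0],-1]
    - [[6,0.5,0],[0,0,0],-1]
    - [[6,0.5,0],[0,0,0],-1]
    - [[5,0.3,0],[0,0,0],-1]
    - [[5,0.3,0],[0,0,0],-1]
    - [[5,0.3,0],[0,0,0],-1]
    - [[5,0.3,0],[0,0,0],-1]
    - [[5,0.3,0],[0,0,0],-1]
    - [[5,0.3,0],[0,0,0],-1]
    - [[5,0.3,0],[0,0,0],-1]
    - [[5,0.3,0],[0,0,0],-1]

```text
t: 29.22
ee_pos: [0.6065, 0.0072, 0.0093]
orientation: [-180.0, -0.0, 7.8]
wrist_force: [-2.8, -0.4, -0.1]
gripper_width: 0.0002
```

```bash
python3 -c "
from h import *
mould('16')"
```

```text
t 29.32 tcp [0.607  0.0073 0.0094] bay [[-103.0, -26.0]] F [-0.4 -1.2 -0.9] yaw 7.8 J [  1.  14.  -4.  72.   0. 173.]
```

View pics/top16z.png

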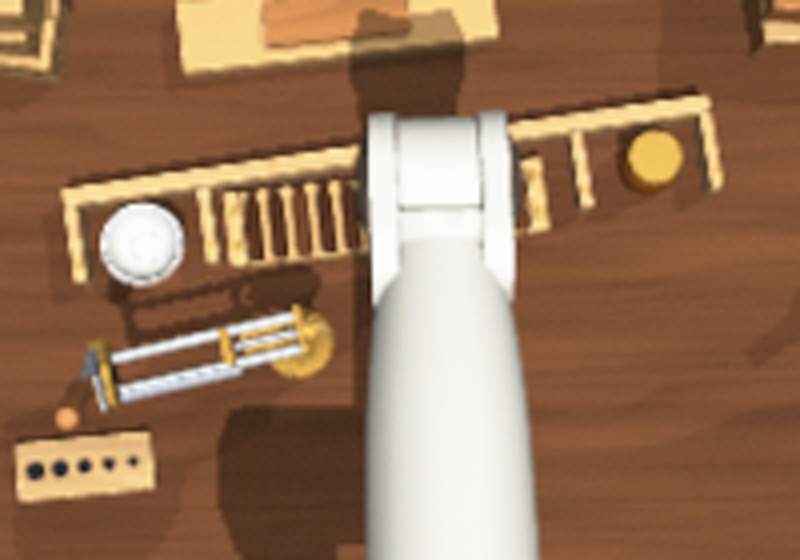

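View pics/side16z.png

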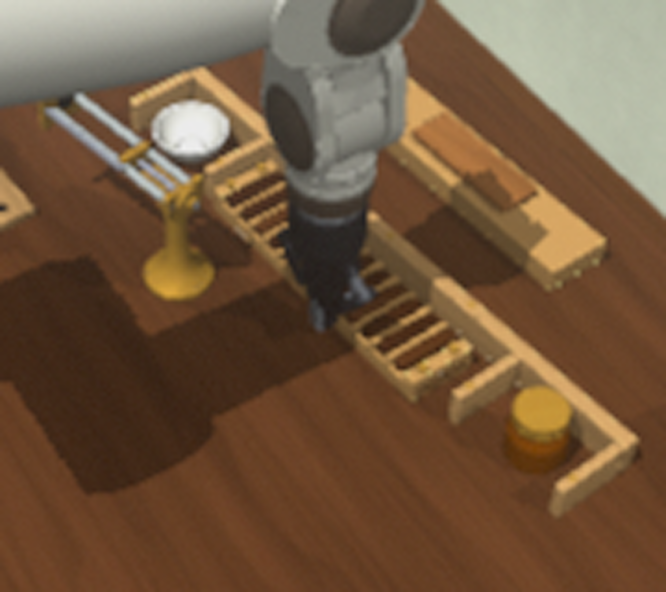

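Emit:
arm_command:
  commands:
    - [[3,0.3,0],[0,0,0],-1]
    - [[3,0.3,0],[0,0,0],-1]
    - [[3,0.3,0],[0,0,0],-1]
    - [[3,0.3,0],[0,0,0],-1]

```text
t: 29.82
ee_pos: [0.6183, 0.0083, 0.0094]
orientation: [-180.0, 0.0, 7.8]
wrist_force: [-4.0, -0.3, 1.8]
gripper_width: -0.0001
```

```bash
python3 -c "
from h import *
mould('17')"
```

```text
t 29.93 tcp [0.6187 0.0083 0.0094] bay [[-92.0, -26.0]] F [-0.9 -0.4 -0.5] yaw 7.8 J [  1.  16.  -2.  72.   0. 173.]
```

View pics/top17z.png

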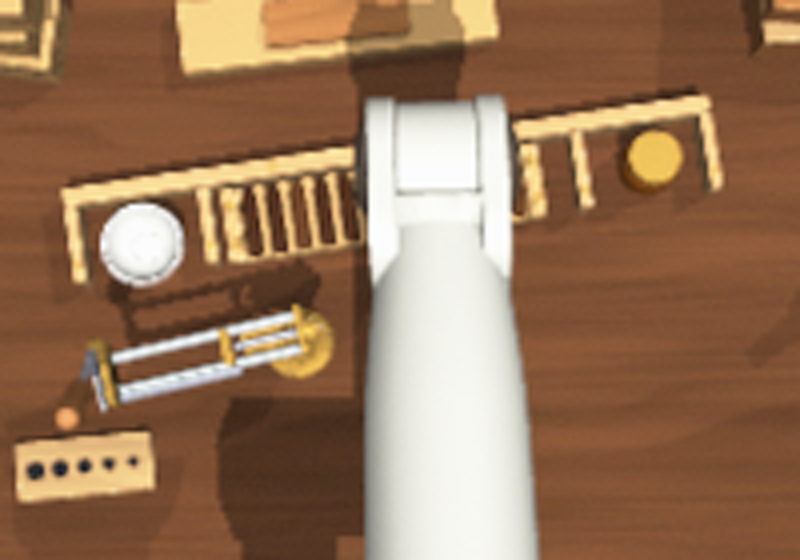

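Emit:
arm_command:
  commands:
    - [[2,0.2,0],[0,0,0],-1]
    - [[2,0.2,0],[0,0,0],-1]

```text
t: 30.18
ee_pos: [0.6214, 0.0089, 0.0094]
orientation: [-180.0, 0.1, 7.8]
wrist_force: [-11.2, 0.8, 6.3]
gripper_width: 0.0002
```

Emit:
arm_command:
  commands:
    - [[1.5,0.2,0],[0,0,0],-1]
    - [[1.5,0.2,0],[0,0,0],-1]

```text
t: 30.42
ee_pos: [0.6223, 0.0095, 0.0094]
orientation: [-179.9, 0.3, 7.8]
wrist_force: [-24.5, -0.0, 14.4]
gripper_width: -0.0001
```

Emit:
arm_command:
  commands:
    - [[-4,-0.5,0],[0,0,0],-1]
    - [[-25,-3,0],[0,0,0],-1]
    - [[-30,-3,30],[0,0,0],-1]
    - [[-60,0,40],[0,0,0],-1]
    - [[-60,0,40],[0,0,0],-1]
    - [[-50,0,20],[0,0,0],-1]
    - [[0,0,0],[0,0,0],-1]

```text
t: 31.3
ee_pos: [0.4117, 0.0027, 0.1316]
orientation: [180.0, -0.4, 7.8]
wrist_force: [0.7, -0.3, 0.3]
gripper_width: -0.0001
```

```bash
python3 -c "
from h import *
mould('18')
a=cv2.imread('pics/side18.png')[125:225,235:350]; cv2.imwrite('pics/s18.png',cv2.resize(a,None,fx=6,fy=6,interpolation=cv2.INTER_CUBIC))"
```

```text
t 31.4 tcp [0.413  0.0027 0.1294] bay [[-296.0, -5.0]] F [ 0.4 -0.6 -0.4] yaw 7.8 J [  0. -15. -20.  85.   0. 173.]
```

View pics/top18z.png

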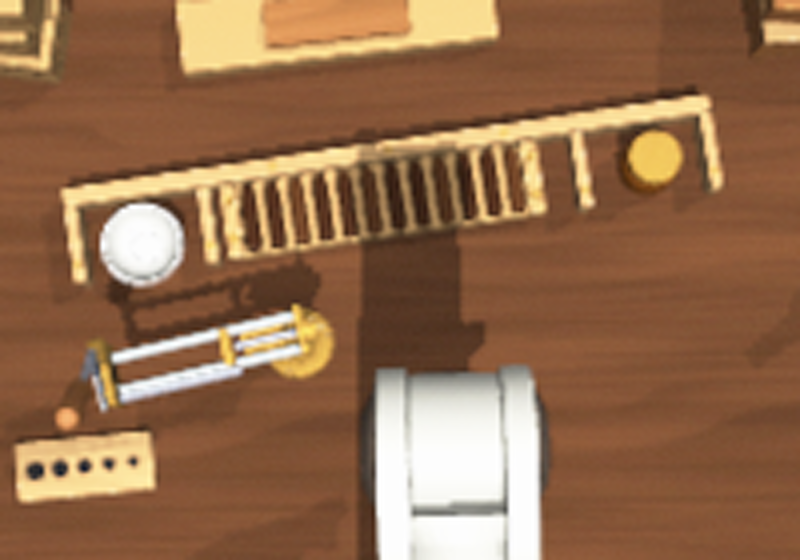

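View pics/s18.png

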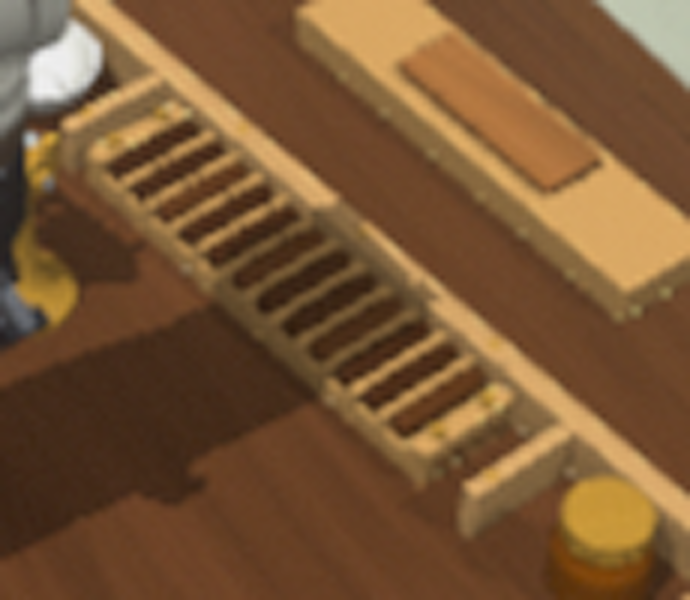

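```bash
python3 - <<'E'
from h import *
img=cv2.imread("pics/top18.png"); roi=(140,110,340,250)
for thr in (100,130):
  a,m=light(img,roi,thr=(thr,))
  L=[];
  for x in list(range(232,350,3))+list(range(470,545,3)):
    c=np.nonzero(m[140:300,x])[0]
    if len(c): L.append((x,c.max()+140.5))
  B=bay(ray("top",up2px(L,roi),.03))
  p=np.polyfit(B[:,1],B[:,0],1); k=abs(B[:,0]-np.polyval(p,B[:,1]))<3; p=np.polyfit(B[k,1],B[k,0],1)
  print(thr,"front edge bx at left/right end",np.polyval(p,[165,-165]).round(1),"deg",np.degrees(np.arctan(p[0])).round(2),k.sum(),len(k))
# side: gap between board and mould, pick corner points
print(bay(ray("top",up2px([(226,187),(236,259),(535,140),(546,213)],roi),.03)).round(1))
# side corners: front-left(92,155) front-right(418,450) rear-right(512,393)
print(bay(ray("side",up2px([(92,155),(415,452),(512,393)],(235,125),6),.03)).round(1))
# board front line check in same pic
for z in(.042,):
  L=[]
  a,m=light(img,roi)
  for x in range(560,574,2): 
    c=np.nonzero(m[100:200,x])[0]; L.append((x,c.max()+100.5))
  print(bay(ray("top",up2px(L,roi),z))[:,0].round(1))
E
```

```text
100 front edge bx at left/right end [-79.9 -79.4] deg -0.1 65 65
130 front edge bx at left/right end [-78.3 -78.1] deg -0.04 56 65
[[  -2.7  171.3]
 [ -78.4  171.6]
 [  -1.3 -152.4]
 [ -78.6 -151.8]]
[[ -78.3  174.2]
 [ -80.8 -143.1]
 [  -4.1 -145.1]]
[ -2.8  -3.1  -2.4  -2.7  -3.   -6.4 -27.3]
```

```bash
python3 - <<'E'
from h import *
a=cv2.imread("pics/side0.png").astype(int); b=cv2.imread("pics/side18.png").astype(int)
t0=cv2.imread("pics/top0.png").astype(int); t1=cv2.imread("pics/top18.png").astype(int)
d=lambda A,B,r:abs(A-B)[r[1]:r[3],r[0]:r[2]].mean().round(1)
print("top mister",d(t0,t1,(350,160,382,190)),"box",d(t0,t1,(360,190,430,245)),"dish",d(t0,t1,(160,155,192,185)),"pot",d(t0,t1,(290,138,318,162)),"cutter",d(t0,t1,(150,185,230,220)),"gauge",d(t0,t1,(142,218,180,240)),"chaveta",d(t0,t1,(80,195,120,225)))
s=readout.sense(); print(s["ee_pos"],s["wrist_force"])
print(ctrl.sign_off())
E
```

```text
top mister 1.3 box 1.4 dish 1.1 pot 1.3 cutter 9.4 gauge 29.3 chaveta 22.5
[0.4129919  0.00266541 0.12942421] [ 0.36774145 -0.57144621 -0.3980115 ]
the job is handed in; nothing more can be done
None
```

The mould is in its bay, flat against the back board between the two inner dividers, and the job was handed in at about 31 s of robot time.

**How it went:**
- With shut fingertips low on the bench, I pushed the left end back. That brought the mould too close to the right inner divider, so I eased it out with one push from behind.
- One more push on the left end gave about 16° of angle. I then pushed the right end to slide the mould in behind the cutter's foot.
- Two pushes on the front, first near the right end and then near the middle, closed it against the board. The middle push met firm resistance at about 25 N wrist force, with the mould pinned along the board. I then backed the arm well clear.

**Last checks:**
- **Fit:** the front edge is parallel to the board within 0.1°. Its distance from the board matches the mould's 76 mm width to within about 2–4 mm, the top and side views differing by that much.
- **Position:** it sits about 10 mm left of centre. It has roughly 15 mm to the left inner divider and 35–45 mm to the right one.
- **Bystanders:** the mister, cigar box, dish and gum pot look unchanged from the first picture.
- **Weaker check:** the pixel comparison at the cutter, ring gauge and chaveta showed larger differences. The likely cause is the arm and its shadow, which covered those spots in the first picture. The cutter and ring gauge stand at the same pixels in the cropped top views. The chaveta was outside those views, so I did not confirm it separately. I felt no contact force from any of the three.

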